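# Sweep offcuts off the guillotine trimmer and try its arm

### The arm

A 6-joint arm with a two-finger parallel gripper is mounted at the origin on the work surface. World frame = base frame: x ahead of the robot, y to its left, z up, the work surface at z = 0. Lengths are in m, angles in degrees, forces in N, time in s.
With the tool pointing down it reaches from about 0.3 to 0.875 m from the base axis. Payload 6.4 kg.
Tool frame: the origin (TCP) lies between the finger pads, 19 mm behind the fingertips; this is the grasp point; z points along the fingers, y is the line along which they close (so a half turn about z gives the same grasp; the last joint's range is limited). The gripper opens to 85 mm and grips with 20 to 120 N. Pads are 22 mm wide; open, the fingers measure 114 mm over their backs; the gripper's body (76 mm by 85 mm) begins 54 mm behind the grasp point. The pads swing forward as they close: fully open they stand 13 mm farther back than shut.
Start: joints at [-74.903, 10.359, 92.074, -0, 77.567, -11.82], TCP at [0.26, -0.513, 0.25] pointing down, gripper open.
Joint ranges: [-171.53, 171.53], [-51.25, 118.39], [17.06, 147.69], [-65.23, 245.23], [0, 150.52], [-178.68, 178.68]. Speed limits (degrees/s): [147.25, 147.25, 172.46, 180, 180, 180].

### API

Orientations are given as a 3x3 rotation matrix whose columns are the frame's x, y, z axes.
In Python, from workcell import readout, vision, close_job gives the robot as it stands.
- The arm moves only by the tool drive_tool, never from a script. Its argument "moves" is a list of rows, each an object with "slide": the shift along the tool's x, y, z scaled (see below), a list of three; "dr": the turn, a rotation vector about the tool's x, y, z scaled (see below), a list of three; "jaw": the closure, from 0 (fully open) to 1 (shut). A call has 1 to 20 rows; each row shifts and turns the commanded pose from where the row before left it, along the tool's axes as they then stand; what a row does not reach is not made up. The controller multiplies each number of a shift by 4 cm and each number of a turn by pi rad. A row lasts 1/8 s, in which the tool goes at most 62.5 mm and 10.7 degrees, less where a joint would pass 70% of its speed; a pose out of reach is approached as far as the arm can. A call with a number of a shift or a turn outside -1 to 1 is refused whole. A call with a gripper value outside its range is refused whole. The fingers move at their own pace and stop on an object; "squeeze" is the grip in N (left out, the last holds). Time passes only in rows, so rows that do not move let the fingers close. It gives the time, the measured TCP pose, the force, the opening and the grip force at its end, in the units of the state.
- readout.get_obs(): the state, without advancing time (a new reading comes with each control period).
- vision.capture(name): name is "scene" or "top"; returns a dict with "frame" (400x640x3 uint8, red, green, blue), "camera_matrix" (3x3 intrinsics, pixels), "extrinsics" (4x4, takes a point from camera to world coordinates). Camera axes: x right, y down, z forward; pixel columns grow to the right and rows downward; lengths in m; the calibration is good to about 2 mm. A picture is of the moment at which its call begins. There is no depth.
- close_job(): hands the job in; it is judged then, once.
The state is a dict: "time": time; "joint_positions": joint angles; "joint_vel": joint speeds; "joint_efforts": joint torques, N m; "position": TCP position; "ee_rot": TCP orientation; "ft_force": force on the tool from outside, world axes, zero at the start; "moment": the same for the moment, N m; "width": finger opening in m; "grasp_force": force on a finger pad.
Only numpy, scipy, OpenCV 4.12 (cv2) and the standard library are available. Lean on these libraries where they do the work, as an engineer would, in place of code of your own. Each camera call takes 0.05 s, during which the arm holds its last target. There are 200 camera calls.

### The job

Clear the trimmer for the next sheet of leg-tag plastic. Draw the wooden scraper block out of its slanted rack by its end, lay it down flat and let go, then take it again by the rib on its back and, with the block and not the fingers, wipe all four plastic offcuts off the trimmer's bed into the tray beside it. Lay the scraper flat on the bench, then press the trimmer's arm right down to its stop and let it spring back up; leave the other things on the bench where they are.

Things in the scene. Friction and masses are not known exactly. Their poses are not given: they have to be found in the camera images.
- trimmer: Guillotine trimmer, fixed: grey bed 260 (x) by 280 mm (y), its surface 40 mm above the bench. Origin: on the bench under the bed's centre; x away from the robot. Fence 14 wide, 10 mm high on the far (+x) edge, x 116 to 130. Clamp bar 6 mm high on the -y side, y -128 to -112; outside it the blade arm, y -142 to -166, hinge block to -192. Near (-x) edge open; the tray is at the +y edge, y = 140.
- blade_arm (a joint): Angle of the trimmer's blade arm, rad: 0 = raised 30 degrees (at rest, held by its spring), 0.52 = level, at its stop. The hinge axis is parallel to the trimmer's y, through trimmer x = 125, y = -154, z = 60 mm; the arm reaches from there towards the robot (-x).
- blade_handle (a point): Middle of the upper face of the black handle (100 long, 24 wide, 28 mm high) at the near end of the blade arm, 305 mm from the hinge; moves with the arm, from about 224 mm above the bench (raised) to 74 mm (at the stop). Pressing it down takes about 3 N at first, 7 N at the stop; the spring lifts it again.
- tray: Open aluminium offcut tray, fixed, 250 (x) by 120 (y) by 34 mm high, walls 3 mm, floor 3 mm, its long wall against the trimmer's +y edge so that its rim is 6 mm below the bed surface. Origin: centre of its underside; axes parallel to the trimmer's.
- rack: Slanted dark wooden rack, fixed, about 135 mm high, base 165 by 75 mm, one covered pocket. Origin: on the bench, 52 mm behind the base's near end; x level along the pocket, away from the robot. The pocket runs down along +x at 0.61 rad (35 degrees), its mouth towards the robot and up; the scraper's upper end juts 55 mm out of it. Draw it out backwards along the slope by 115 mm to clear it.
- scraper: Wooden scraper block, 0.2 kg: body 160 (x) by 40 (y) by 28 mm (z) with a flat black sole, and a grip rib on its back. Origin: centre of its sole; z out of its back. At the start it stands in the rack with its x pointing down the slope (origin 66 mm above the rack's origin), and its -x end juts out of the mouth; the rib is covered.
- scraper_end (a point): Point to grip on the jutting -x end of the scraper, at 55 mm from the block's middle and 25 mm above the sole; the body is 40 mm wide here (along the scraper's y).
- scraper_rib (a point): Centre of the scraper's grip rib: 50 long (x), 22 wide (y), 32 mm high (z), standing in the middle of the back from 28 to 60 mm above the sole; this point is 44 mm above the sole.
- offcut_a: Loose white plastic offcut on the bed, a strip 70 by 22 by 5 mm, 12 g. Origin: centre of its underside, x along its length.
- offcut_b: Loose white plastic offcut on the bed, a strip 62 by 28 by 5 mm. Origin: centre of its underside, x along its length.
- offcut_c: Loose white plastic offcut on the bed, an L: strip 66 by 18 by 5 mm with a 20 by 14 mm tab on its +y side at the -x end. Origin: centre of the strip's underside, x along its length.
- offcut_d: Loose white plastic offcut on the bed near the tray's side, a strip 85 by 20 by 5 mm. Origin: centre of its underside, x along its length.
- pliers_a: Bystander: pliers with blue handles lying flat, 165 long, 53 wide, 14 mm high, x towards the jaws; on the left, beyond the rack. Origin near the middle, underneath.
- pliers_b: Bystander: pliers with black handles lying flat, same size; on the right of the trimmer.
- canister_a: Bystander: black film canister with grey lid, 34 diameter, 52 mm high, standing between tray and rack. Origin: underside.
- canister_b: Bystander: another such canister, standing to the right of the trimmer arm's handle.
- tube_cup: Bystander: white plastic cup, 60 diameter, 105 mm high, standing on the left, in front of the rack. Origin: underside.
- pill_jar: Bystander: white jar, 54 diameter, 55 mm high, standing behind the trimmer. Origin: underside.

How it is judged (in metres and radians):
On the way, in this order (a step that is already met when the one before it is completed fails the run):
1. the scraper is out of its rack, lying flat on its sole, let go and at rest (angle between scraper's own z axis and vertical below 0.12 rad and linear speed of scraper below 0.02 m/s and contact force between scraper and the fingers below 0.1 N and height (world z) of scraper below 0.055 m), for 0.1 s.
2. the scraper is held by the rib on its back (TCP within 35 mm of the rib's centre), upright on or just over the trimmer's bed (contact force between the fingers and scraper above 1 N and distance between the grasp point and scraper_rib below 0.035 m and angle between scraper's own z axis and vertical below 0.2 rad and z of scraper in the frame of trimmer below 0.046 m and x of scraper in the frame of trimmer between -0.14 and 0.14 m and y of scraper in the frame of trimmer between -0.14 and 0.14 m), for 0.1 s.
3. all four offcuts lie in the tray (x of offcut_a in the frame of tray between -0.125 and 0.125 m and y of offcut_a in the frame of tray between -0.06 and 0.06 m and height (world z) of each of offcut_a, offcut_b, offcut_c, offcut_d below 0.034 m and x of offcut_b in the frame of tray between -0.125 and 0.125 m and y of offcut_b in the frame of tray between -0.06 and 0.06 m and x of offcut_c in the frame of tray between -0.125 and 0.125 m and y of offcut_c in the frame of tray between -0.06 and 0.06 m and x of offcut_d in the frame of tray between -0.125 and 0.125 m and y of offcut_d in the frame of tray between -0.06 and 0.06 m), for 0.2 s.
4. with the scraper put down flat on the bench, the blade arm is pressed down to its stop (within 0.03 rad) (value of joint blade_arm above 0.49 rad and height (world z) of scraper below 0.008 m and angle between scraper's own z axis and vertical below 0.12 rad and linear speed of scraper below 0.02 m/s and contact force between scraper and the fingers below 0.1 N), for 0.05 s.
At the end, for the whole second after the job is handed in: All four offcuts lie inside the tray, below its rim (34 mm); the scraper lies flat on its sole on the bench (sole within 8 mm of the bench, tilt under 0.12 rad), released and at rest; the blade arm is back up (within 0.04 rad of its rest) (all of step 3 and value of joint blade_arm below 0.04 rad and height (world z) of scraper below 0.008 m and angle between scraper's own z axis and vertical below 0.12 rad and linear speed of scraper below 0.02 m/s and contact force between scraper and the fingers below 0.1 N); the robot touches nothing.
It fails at once if the fingers push an offcut (more than 0.5 N) (contact force between the fingers and offcut_a above 0.5 N or contact force between the fingers and offcut_b above 0.5 N or contact force between the fingers and offcut_c above 0.5 N or contact force between the fingers and offcut_d above 0.5 N).
It fails at once if a bystander is shifted by more than 20 mm or tipped over (distance of any of pliers_a, pliers_b, canister_a, canister_b, tube_cup, pill_jar from where it was at the start of the episode above 0.02 m or angle between any of pliers_a, pliers_b, canister_a, canister_b, tube_cup, pill_jar's own z axis and vertical above 0.5 rad).
It also fails if it takes over 72 s, if anything falls off the work surface, if the arm or the gripper's body presses on something with over 40 N, if the wrist force passes 120 N, or if a joint passes its speed limit or range.

## Working session

There is one attempt and no reset: what is moved stays moved. The work goes in short steps, Python scripts to look and compute and a tool call to move; the robot and the scene stay as the last step left them, time stands still between calls to the robot, and variables do not carry over. Pictures are saved under pics/ and viewed, at most 10 in all, crops included, and the job is handed in when it is done.

Besides the shell and the picture viewer there is one more tool, called after ">>>" in YAML: its name, and indented under it one key for each argument. drive_tool: Moves the arm, as the interface text tells. Its arguments: {"type":"object","properties":{"moves":{"type":"array"},"squeeze":{"type":"number"}},"required":["moves"]}

```bash
mkdir -p pics; python3 - <<'E'
from workcell import readout, vision
import cv2, json, numpy as np
o=readout.get_obs();print({k:np.round(v,3).tolist() for k,v in o.items()})
for n in("scene","top"):
    c=vision.capture(n);cv2.imwrite(f"pics/{n}0.png",c["frame"][:,:,::-1])
    np.savez(f"{n}.npz",**c);print(n,c["camera_matrix"].round(1).tolist(),c["extrinsics"].round(4).tolist())
E
```

```text
{'time': 0.0, 'joint_positions': [-74.903, 10.401, 92.134, 0.002, 77.566, -11.819], 'joint_vel': [-0.111, 0.054, 0.05, 0.122, -0.062, 0.014], 'joint_efforts': [0.0, -44.487, -35.134, -0.0, 0.009, 0.0], 'position': [0.26, -0.512, 0.249], 'ee_rot': [[0.892, 0.453, -0.0], [0.453, -0.892, 0.002], [0.0, -0.002, -1.0]], 'ft_force': [0.013, -0.439, -0.123], 'moment': [-0.005, -0.009, 0.037], 'grasp_force': 0.0, 'width': 0.086}
scene [[510.9, 0.0, 322.7], [0.0, 510.9, 200.9], [0.0, 0.0, 1.0]] [[0.8262, 0.3951, -0.4015, 1.2606], [0.5632, -0.5924, 0.5761, -0.9229], [-0.0102, -0.7021, -0.712, 1.3332], [0.0, 0.0, 0.0, 1.0]]
top [[507.3, 0.0, 317.7], [0.0, 507.3, 201.5], [0.0, 0.0, 1.0]] [[0.0043, -0.9917, 0.1287, 0.3683], [-1.0, -0.0043, -0.0003, 0.0314], [0.0009, -0.1287, -0.9917, 1.8176], [0.0, 0.0, 0.0, 1.0]]
```

View pics/scene0.png

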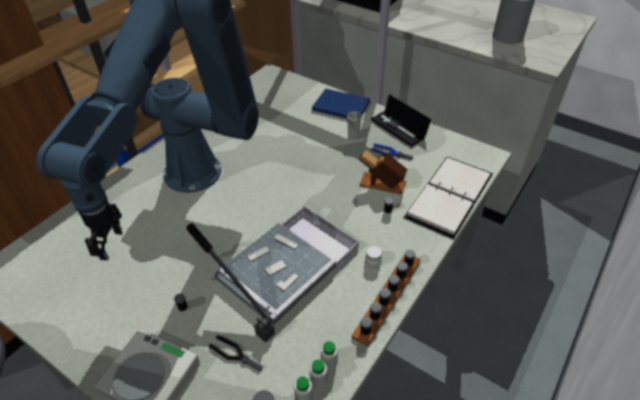

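View pics/top0.png

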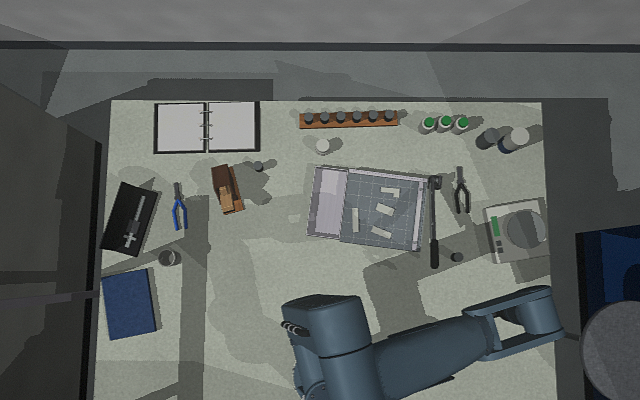

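The pictures show the trimmer at top-view cols 310–440, rows 165–270. The rack is at (228,188) with the scraper end lit at (230,200). I'll enlarge both areas.

```bash
python3 - <<'E'
import cv2,numpy as np
t=cv2.imread("pics/top0.png");s=cv2.imread("pics/scene0.png")
def crop(im,x0,y0,w,h,k,step=10):
    o=cv2.resize(im[y0:y0+h,x0:x0+w],None,fx=k,fy=k,interpolation=cv2.INTER_CUBIC)
    for x in range(x0,x0+w,step): cv2.line(o,((x-x0)*k,0),((x-x0)*k,6),(0,0,255),1);cv2.putText(o,str(x),((x-x0)*k,16),0,.33,(0,0,255),1)
    for y in range(y0,y0+h,step): cv2.line(o,(0,(y-y0)*k),(6,(y-y0)*k),(0,0,255),1);cv2.putText(o,str(y),(8,(y-y0)*k+4),0,.33,(0,0,255),1)
    return o
cv2.imwrite("pics/trim.png",crop(t,300,158,150,115,5))
a=crop(t,200,155,70,66,6);b=crop(s,350,140,62,66,6)
cv2.imwrite("pics/rack.png",np.hstack([a,b]))
E
```

```text
(no output)
```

View pics/trim.png

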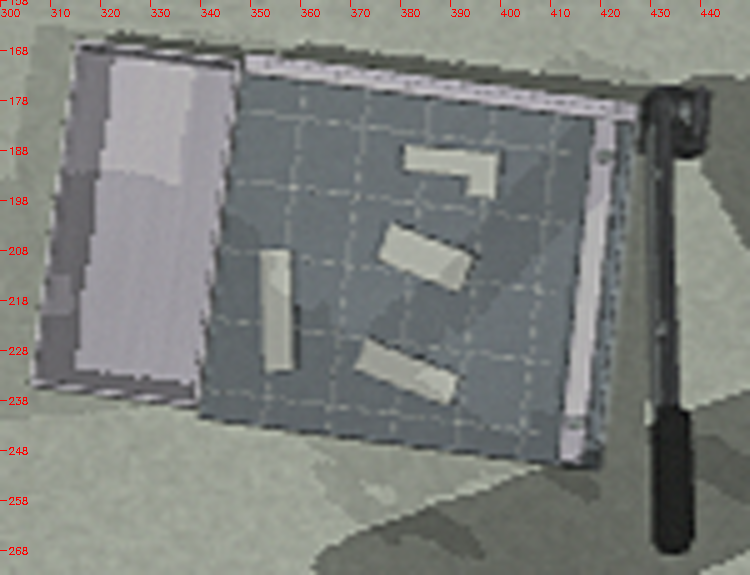

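View pics/rack.png

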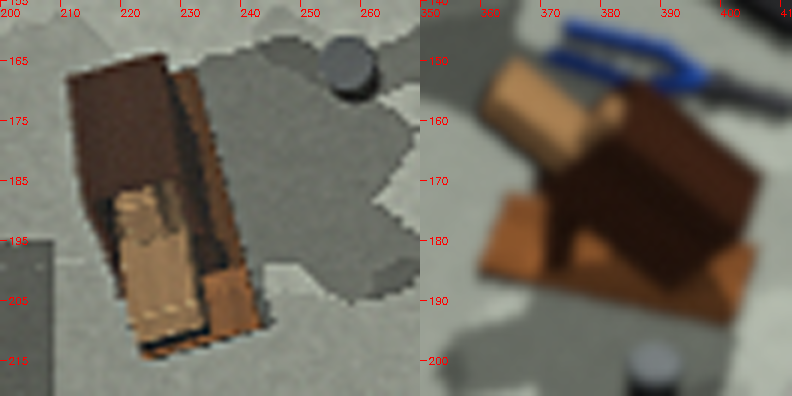

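The crops give usable corners:

- **Bed:** near corners at (339.6,241) and (420,251).
- **Offcuts:** the L (c) is at the top, b in the middle, a below it, and d upright on the left.
- **Scraper:** its end edge is at (223,212)–(235,210), with the black sole line visible.

Next I fit the poses.

```bash
cat > h.py <<'E'
import numpy as np,cv2
from scipy.optimize import least_squares
from scipy.spatial.transform import Rotation as R
C={n:dict(np.load(n+".npz")) for n in("scene","top")}
def proj(n,P):
    E=np.linalg.inv(C[n]["extrinsics"]);q=(E[:3,:3]@np.atleast_2d(P).T).T+E[:3,3]
    p=(C[n]["camera_matrix"]@q.T).T;return p[:,:2]/p[:,2:]
def back(n,uv,z):
    E=C[n]["extrinsics"];d=E[:3,:3]@np.linalg.solve(C[n]["camera_matrix"],[*uv,1]);o=E[:3,3]
    return o+d*(z-o[2])/d[2]
def T(x,y,yaw):
    M=np.eye(4);M[:3,:3]=R.from_euler("z",yaw).as_matrix();M[:2,3]=x,y;return M
def ap(M,P): return np.atleast_2d(P)@M[:3,:3].T+M[:3,3]
def unc(c,x0,y0,k): return np.array([x0,y0])+(np.atleast_2d(c)+.5)/k-.5
def go(p=None,Rt=None):
    "offset to target in tool axes, units of the moves"
    from workcell import readout
    o=readout.get_obs();Rc=np.array(o["ee_rot"])
    if p is not None: print("slide",(Rc.T@(np.array(p)-o["position"])/.04).round(3),"total units")
    if Rt is not None:
        print("dr",((R.from_matrix(Rc).inv()*R.from_matrix(Rt)).as_rotvec()/np.pi).round(4))
        if p is not None: print("slide after turn",(np.array(Rt).T@(np.array(p)-o["position"])/.04).round(3))
    print("t",round(o["time"],2),"pos",np.round(o["position"],4),"F",np.round(o["ft_force"],1),"w",round(o["width"],4),"g",round(o["grasp_force"],1),"j",np.round(o["joint_positions"],0))
E
cat > fit.py <<'E'
from h import *
uv=unc([(198,415),(600,467),(75,45),(33,383),(243,55),(637,100)],300,158,5)
P=np.array([(-.13,.14,.04),(-.13,-.14,.04),(.125,.26,.034),(-.125,.26,.034),(.13,.14,.05),(.13,-.14,.05)])
s=least_squares(lambda q:(proj("top",ap(T(*q),P))-uv).ravel(),[.45,-.1,-.13]);Tt=T(*s.x)
print("trimmer",s.x.round(4),"res",s.fun.reshape(-1,2).round(1).tolist())
for n,c in dict(a=[(369,338),(459,377),(448,404),(357,366)],b=[(391,223),(474,261),(461,291),(379,257)],c=[(404,145),(498,152),(496,198),(468,194),(469,176),(403,170)],d=[(262,250),(291,250),(294,371),(263,371)]).items():
    w=np.array([back("top",q,.045) for q in unc(c,300,158,5)])
    print(n,((ap(np.linalg.inv(Tt),w))[:,:2]*1e3).round(0).tolist())
h=unc([(652,410),(690,410),(655,548),(690,548)],300,158,5).mean(0)
print("handle mid @.21",ap(np.linalg.inv(Tt),back("top",h,.215)).round(3))
# rack
a=.61;S=np.array([[np.cos(a),0,np.sin(a)],[0,1,0],[-np.sin(a),0,np.cos(a)]])
sc=np.array([(-.08,.02,.028),(-.08,-.02,.028),(-.08,.02,0),(-.08,-.02,0)])@S.T+[0,0,.066]
su=unc([(132,316),(198,302),(142,347),(208,330)],200,155,6)
base=np.array([(-.052,.0375,.005),(-.052,-.0375,.005)]);bu=unc([(147,356),(270,326)],200,155,6)
ss=unc([(88,55),(60,108)],350,140,6)
A=np.vstack([sc,base]);U=np.vstack([su,bu])
f=lambda q:np.vstack([proj("top",ap(T(*q),A))-U,proj("scene",ap(T(*q),sc[:2]))-ss]).ravel()
r=least_squares(f,[.42,.33,.24]);print("rack",r.x.round(4),r.fun.reshape(-1,2).round(1).tolist())
Tr=T(*r.x);np.savez("fit.npz",Tt=Tt,Tr=Tr,S=Tr[:3,:3]@S)
E
python3 fit.py
cat > tg.py <<'E'
from h import *
f=np.load("fit.npz");S=f["S"];Tr=f["Tr"];Tt=f["Tt"]
so=Tr[:3,3]+[0,0,.066]
end=so+S@[-.055,0,.025]
Rg=np.c_[S[:,0],-S[:,1],-S[:,2]]
E
python3 - <<'E'
from tg import *
print("end",end.round(4),"Rg",Rg.round(3).tolist(),"pre",(end+S@[0,0,.09]).round(4))
go(end+S@[0,0,.09],Rg)
E
```

```text
trimmer [ 0.5724 -0.2009 -0.121 ] res [[0.4, 0.3], [-0.4, -0.1], [0.1, -0.6], [-0.4, 1.1], [0.3, -0.7], [0.1, -0.0]]
a [[-61.0, 29.0], [-80.0, -36.0], [-100.0, -31.0], [-82.0, 35.0]]
b [[22.0, 23.0], [2.0, -38.0], [-20.0, -31.0], [-3.0, 29.0]]
c [[78.0, 20.0], [82.0, -47.0], [49.0, -49.0], [49.0, -29.0], [62.0, -28.0], [60.0, 19.0]]
d [[-9.0, 111.0], [-6.0, 91.0], [-91.0, 79.0], [-93.0, 100.0]]
handle mid @.21 [[-0.142 -0.153  0.215]]
rack [0.6173 0.3427 0.2162] [[0.1, 0.4], [0.8, 0.2], [0.5, 0.6], [1.2, 1.0], [-0.3, -0.4], [-0.3, 0.3], [0.9, 0.6], [2.0, -1.6]]
end [0.5872 0.3361 0.118 ] Rg [[0.801, 0.215, -0.56], [0.176, -0.977, -0.123], [-0.573, -0.0, -0.82]] pre [0.6376 0.3472 0.1918]
slide [ 18.138 -14.884   1.465] total units
dr [ 0.0241 -0.1932  0.0783]
slide after turn [ 12.153 -18.96   -6.743]
t 0.1 pos [ 0.2602 -0.5122  0.2492] F [-0.4 -1.5 -0.7] w 0.0857 g 0.0 j [-75.  10.  92.  -0.  78. -12.]
```

>>> drive_tool:
  moves:
    - {"slide": [0,0,-0.8],"dr": [0,0,0],"jaw": 0}
    - {"slide": [0,0,-0.8],"dr": [0,0,0],"jaw": 0}
    - {"slide": [0,0,-0.8],"dr": [0,0,0],"jaw": 0}
    - {"slide": [0,0,-0.8],"dr": [0,0,0],"jaw": 0}
    - {"slide": [0.9,-0.74,0],"dr": [0,0,0],"jaw": 0}
    - {"slide": [0.9,-0.74,0],"dr": [0,0,0],"jaw": 0}
    - {"slide": [0.9,-0.74,0],"dr": [0,0,0],"jaw": 0}
    - {"slide": [0.9,-0.74,0],"dr": [0,0,0],"jaw": 0}
    - {"slide": [0.9,-0.74,0],"dr": [0,0,0],"jaw": 0}
    - {"slide": [0.9,-0.74,0],"dr": [0,0,0],"jaw": 0}
    - {"slide": [0.9,-0.74,0],"dr": [0,0,0],"jaw": 0}
    - {"slide": [0.9,-0.74,0],"dr": [0,0,0],"jaw": 0}
    - {"slide": [0.9,-0.74,0],"dr": [0,0,0],"jaw": 0}
    - {"slide": [0.9,-0.74,0],"dr": [0,0,0],"jaw": 0}
    - {"slide": [0.9,-0.74,0],"dr": [0,0,0],"jaw": 0}
    - {"slide": [0.9,-0.74,0],"dr": [0,0,0],"jaw": 0}
    - {"slide": [0.9,-0.74,0],"dr": [0,0,0],"jaw": 0}
    - {"slide": [0.9,-0.74,0],"dr": [0,0,0],"jaw": 0}
    - {"slide": [0.9,-0.74,0],"dr": [0,0,0],"jaw": 0}
    - {"slide": [0,0,0],"dr": [0,0,0],"jaw": 0}

```text
time: 2.6
position: [0.541, 0.1303, 0.377]
ee_rot: [[0.89, 0.456, -0.002], [0.456, -0.89, 0.001], [-0.001, -0.001, -1.0]]
ft_force: [-0.0, -0.8, 0.3]
width: 0.0853
grasp_force: 0.0
```

```bash
python3 - <<'E'
from tg import *
go(end+S@[0,0,.09],Rg)
E
```

```text
slide [ 4.628 -3.717  4.629] total units
dr [ 0.0247 -0.1926  0.0795]
slide after turn [ 5.539 -4.778  1.777]
t 2.6 pos [0.541  0.1303 0.377 ] F [-0.  -0.8  0.3] w 0.0853 g 0.0 j [ 1.  4. 85.  0. 91. 64.]
```

>>> drive_tool:
  moves:
    - {"slide": [0,0,0],"dr": [0.005,-0.0385,0.016],"jaw": 0}
    - {"slide": [0,0,0],"dr": [0.005,-0.0385,0.016],"jaw": 0}
    - {"slide": [0,0,0],"dr": [0.005,-0.0385,0.016],"jaw": 0}
    - {"slide": [0,0,0],"dr": [0.005,-0.0385,0.016],"jaw": 0}
    - {"slide": [0,0,0],"dr": [0.005,-0.0385,0.016],"jaw": 0}
    - {"slide": [0.8,-0.68,0.1],"dr": [0,0,0],"jaw": 0}
    - {"slide": [0.8,-0.68,0.1],"dr": [0,0,0],"jaw": 0}
    - {"slide": [0.8,-0.68,0.1],"dr": [0,0,0],"jaw": 0}
    - {"slide": [0.8,-0.68,0.1],"dr": [0,0,0],"jaw": 0}
    - {"slide": [0.8,-0.68,0.1],"dr": [0,0,0],"jaw": 0}
    - {"slide": [0.8,-0.68,0.1],"dr": [0,0,0],"jaw": 0}
    - {"slide": [0.7,-0.68,0.1],"dr": [0,0,0],"jaw": 0}
    - {"slide": [0,0,0],"dr": [0,0,0],"jaw": 0}
    - {"slide": [0,0,0],"dr": [0,0,0],"jaw": 0}

```text
time: 4.35
position: [0.6621, 0.3471, 0.2291]
ee_rot: [[0.802, 0.208, -0.559], [0.17, -0.978, -0.12], [-0.572, 0.001, -0.82]]
ft_force: [0.8, -1.0, 0.8]
width: 0.0853
grasp_force: 0.0
```

```bash
python3 - <<'E'
from tg import *
go(end,Rg)
from workcell import vision
s=vision.capture("scene")["frame"][:,:,::-1];t=vision.capture("top")["frame"][:,:,::-1]
a=cv2.resize(s[80:210,300:430],None,fx=3,fy=3,interpolation=2);b=cv2.resize(t[130:260,170:300],None,fx=3,fy=3,interpolation=2)
cv2.imwrite("pics/pre.png",np.hstack([a,b]))
E
```

```text
slide [ 0.039 -0.123  3.358] total units
dr [-0.001  -0.0003 -0.0018]
slide after turn [ 0.043 -0.133  3.358]
t 4.35 pos [0.6621 0.3471 0.2291] F [ 0.8 -1.   0.8] w 0.0853 g 0.0 j [ 17.  62.  23.   4. 129.  97.]
```

View pics/pre.png

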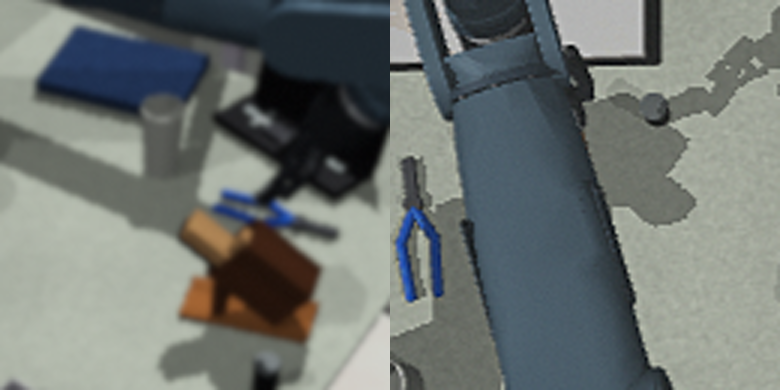

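The open gripper is above the jutting scraper end at about (215,235) in the left panel, clear of the rack. I'll go down the normal and close.

>>> drive_tool:
  moves:
    - {"slide": [0.04,-0.12,0.5],"dr": [0,0,0],"jaw": 0}
    - {"slide": [0,0,0.5],"dr": [0,0,0],"jaw": 0}
    - {"slide": [0,0,0.5],"dr": [0,0,0],"jaw": 0}
    - {"slide": [0,0,0.5],"dr": [0,0,0],"jaw": 0}
    - {"slide": [0,0,0.4],"dr": [0,0,0],"jaw": 0}
    - {"slide": [0,0,0.4],"dr": [0,0,0],"jaw": 0}
    - {"slide": [0,0,0.3],"dr": [0,0,0],"jaw": 0}
    - {"slide": [0,0,0.2],"dr": [0,0,0],"jaw": 0}
    - {"slide": [0,0,0],"dr": [0,0,0],"jaw": 0}
    - {"slide": [0,0,0],"dr": [0,0,0],"jaw": 0}

```text
time: 5.7
position: [0.589, 0.3374, 0.1207]
ee_rot: [[0.803, 0.209, -0.558], [0.171, -0.978, -0.119], [-0.57, 0.0, -0.821]]
ft_force: [0.3, 0.8, -0.2]
width: 0.0854
grasp_force: 0.0
```

```bash
python3 - <<'E'
from tg import *
go(end,Rg)
E
```

```text
slide [-0.004  0.023  0.084] total units
dr [-0.001  -0.001  -0.0015]
slide after turn [-0.003  0.023  0.084]
t 5.7 pos [0.589  0.3374 0.1207] F [ 0.3  0.8 -0.2] w 0.0854 g 0.0 j [ 18.  54.  49.   4. 111.  96.]
```

>>> drive_tool:
  squeeze: 50
  moves:
    - {"slide": [0,0,0.05],"dr": [0,0,0],"jaw": 1}
    - {"slide": [0,0,0],"dr": [0,0,0],"jaw": 1}
    - {"slide": [0,0,0],"dr": [0,0,0],"jaw": 1}
    - {"slide": [0,0,0],"dr": [0,0,0],"jaw": 1}
    - {"slide": [0,0,0],"dr": [0,0,0],"jaw": 1}
    - {"slide": [0,0,0],"dr": [0,0,0],"jaw": 1}
    - {"slide": [-0.15,0,0],"dr": [0,0,0],"jaw": 1}
    - {"slide": [-0.15,0,0],"dr": [0,0,0],"jaw": 1}

```text
time: 6.7
position: [0.5776, 0.3349, 0.1254]
ee_rot: [[0.803, 0.209, -0.558], [0.171, -0.978, -0.12], [-0.571, 0.0, -0.821]]
ft_force: [2.9, 2.4, 0.1]
width: 0.0396
grasp_force: 49.3
```

>>> drive_tool:
  moves:
    - {"slide": [-0.3,0,0],"dr": [0,0,0],"jaw": 1}
    - {"slide": [-0.3,0,0],"dr": [0,0,0],"jaw": 1}
    - {"slide": [-0.3,0,0],"dr": [0,0,0],"jaw": 1}
    - {"slide": [-0.3,0,0],"dr": [0,0,0],"jaw": 1}
    - {"slide": [-0.3,0,0],"dr": [0,0,0],"jaw": 1}
    - {"slide": [-0.3,0,0],"dr": [0,0,0],"jaw": 1}
    - {"slide": [-0.3,0,0],"dr": [0,0,0],"jaw": 1}
    - {"slide": [-0.3,0,0],"dr": [0,0,0],"jaw": 1}
    - {"slide": [-0.3,0,0],"dr": [0,0,0],"jaw": 1}
    - {"slide": [-0.3,0,0],"dr": [0,0,0],"jaw": 1}
    - {"slide": [-0.3,0,0],"dr": [0,0,0],"jaw": 1}
    - {"slide": [0,0,0],"dr": [0,0,0],"jaw": 1}

```text
time: 8.2
position: [0.4714, 0.3126, 0.2015]
ee_rot: [[0.803, 0.209, -0.558], [0.172, -0.978, -0.119], [-0.571, 0.0, -0.821]]
ft_force: [0.4, 0.1, -2.5]
width: 0.0397
grasp_force: 50.8
```

```bash
python3 - <<'E'
from tg import *
from workcell import vision
print("slip-check width/grip:");go(end+S@[-.16,0,0],Rg)
for n,q in dict(cup=(167,258),can=(258,167)).items(): print(n,back("top",q,.05).round(3))
print("cup edges", [back("top",q,.105).round(3).tolist() for q in((160,257),(176,257))])
print("rackbase near",ap(Tr,[[-.052,.0375,0],[-.052,-.0375,0]]).round(3).tolist())
print("tray near corners",ap(Tt,[[-.125,.26,0],[.125,.26,0],[-.13,-.14,0]]).round(3).tolist())
s=vision.capture("scene")["frame"][:,:,::-1]
cv2.imwrite("pics/out.png",cv2.resize(s[60:260,230:430],None,fx=2.5,fy=2.5,interpolation=2))
E
```

```text
slip-check width/grip:
slide [-0.382  0.05   0.018] total units
dr [-0.0009 -0.0009 -0.0014]
slide after turn [-0.382  0.048  0.019]
t 8.2 pos [0.4714 0.3126 0.2015] F [ 0.4  0.1 -2.5] w 0.0397 g 50.8 j [ 19.  35.  72.   4. 108.  97.]
cup [0.398 0.552 0.05 ]
can [0.72  0.243 0.05 ]
cup edges [[0.4, 0.559, 0.105], [0.401, 0.506, 0.105]]
rackbase near [[0.558, 0.368, 0.0], [0.575, 0.295, 0.0]]
tray near corners [[0.48, 0.072, 0.0], [0.728, 0.042, 0.0], [0.426, -0.324, 0.0]]
```

View pics/out.png

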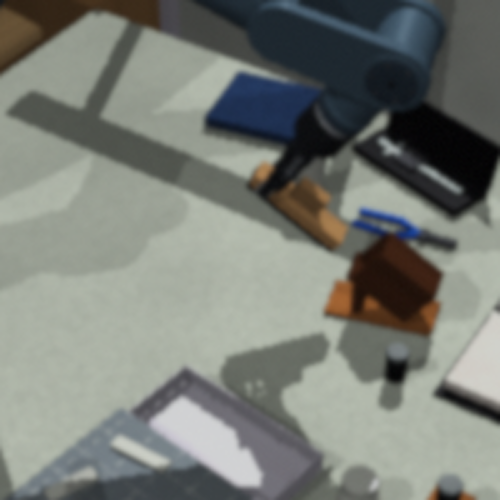

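The scraper is out: the block hangs from the gripper around (300,205) in the crop, with its rib visible and clear of the rack. Next I move back, turn it level and lay it on the free bench between rack and robot.

```bash
cat >> tg.py <<'E'
xt,yt=Tt[:3,0],Tt[:3,1];z=np.array([0,0,1.])
Rw=np.c_[xt,-yt,-z]
E
python3 - <<'E'
from tg import *
go([.38,.2,.2],Rw)
E
```

```text
slide [-2.309  2.272  1.637] total units
dr [0.0321 0.1915 0.1023]
slide after turn [-1.936  3.07   0.026]
t 8.25 pos [0.4717 0.3125 0.201 ] F [ 0.4 -0.9 -2.4] w 0.0393 g 50.8 j [ 19.  35.  72.   4. 108.  97.]
```

>>> drive_tool:
  moves:
    - {"slide": [-0.46,0.45,0.33],"dr": [0,0,0],"jaw": 1}
    - {"slide": [-0.46,0.45,0.33],"dr": [0,0,0],"jaw": 1}
    - {"slide": [-0.46,0.45,0.33],"dr": [0,0,0],"jaw": 1}
    - {"slide": [-0.46,0.45,0.33],"dr": [0,0,0],"jaw": 1}
    - {"slide": [-0.46,0.45,0.33],"dr": [0,0,0],"jaw": 1}
    - {"slide": [0,0,0],"dr": [0.0053,0.032,0.017],"jaw": 1}
    - {"slide": [0,0,0],"dr": [0.0053,0.032,0.017],"jaw": 1}
    - {"slide": [0,0,0],"dr": [0.0053,0.032,0.017],"jaw": 1}
    - {"slide": [0,0,0],"dr": [0.0053,0.032,0.017],"jaw": 1}
    - {"slide": [0,0,0],"dr": [0.0053,0.032,0.017],"jaw": 1}
    - {"slide": [0,0,0],"dr": [0.0053,0.032,0.017],"jaw": 1}
    - {"slide": [0,0,0],"dr": [0,0,0],"jaw": 1}
    - {"slide": [0,0,0],"dr": [0,0,0],"jaw": 1}

```text
time: 9.88
position: [0.3802, 0.2008, 0.1993]
ee_rot: [[0.993, -0.119, -0.001], [-0.119, -0.993, -0.001], [-0.001, 0.001, -1.0]]
ft_force: [0.5, -0.3, -1.8]
width: 0.0397
grasp_force: 50.8
```

```bash
python3 - <<'E'
from tg import *
go([.38,.2,.032],Rw)
E
```

```text
slide [0.    0.016 4.182] total units
dr [0.0003 0.0002 0.0006]
slide after turn [-2.000e-03  2.000e-02  4.182e+00]
t 9.88 pos [0.3802 0.2008 0.1993] F [ 0.5 -0.3 -1.8] w 0.0397 g 50.8 j [ 12.  -6. 115.  -0.  71. 109.]
```

>>> drive_tool:
  moves:
    - {"slide": [0,0,0.6],"dr": [0,0,0],"jaw": 1}
    - {"slide": [0,0,0.6],"dr": [0,0,0],"jaw": 1}
    - {"slide": [0,0,0.6],"dr": [0,0,0],"jaw": 1}
    - {"slide": [0,0,0.6],"dr": [0,0,0],"jaw": 1}
    - {"slide": [0,0,0.6],"dr": [0,0,0],"jaw": 1}
    - {"slide": [0,0,0.5],"dr": [0,0,0],"jaw": 1}
    - {"slide": [0,0,0.3],"dr": [0,0,0],"jaw": 1}
    - {"slide": [0,0,0.2],"dr": [0,0,0],"jaw": 1}
    - {"slide": [0,0,0.1],"dr": [0,0,0],"jaw": 1}
    - {"slide": [0,0,0],"dr": [0,0,0],"jaw": 1}

```text
time: 11.12
position: [0.3802, 0.2007, 0.0352]
ee_rot: [[0.993, -0.12, 0.001], [-0.12, -0.993, -0.001], [0.001, 0.001, -1.0]]
ft_force: [-0.9, -0.5, -2.5]
width: 0.0394
grasp_force: 50.8
```

>>> drive_tool:
  moves:
    - {"slide": [0,0,0.06],"dr": [0,0,0],"jaw": 1}
    - {"slide": [0,0,0.06],"dr": [0,0,0],"jaw": 1}
    - {"slide": [0,0,0],"dr": [0,0,0],"jaw": 1}

```text
time: 11.5
position: [0.3799, 0.2006, 0.0303]
ee_rot: [[0.993, -0.12, 0.001], [-0.12, -0.993, -0.001], [0.001, 0.001, -1.0]]
ft_force: [-0.3, -0.2, -2.8]
width: 0.0395
grasp_force: 50.8
```

>>> drive_tool:
  moves:
    - {"slide": [0,0,0.05],"dr": [0,0,0],"jaw": 1}
    - {"slide": [0,0,0.05],"dr": [0,0,0],"jaw": 1}
    - {"slide": [0,0,0],"dr": [0,0,0],"jaw": 1}

```text
time: 11.88
position: [0.3802, 0.2007, 0.0265]
ee_rot: [[0.993, -0.12, 0.001], [-0.12, -0.993, -0.001], [0.001, 0.001, -1.0]]
ft_force: [-3.2, -0.4, 3.5]
width: 0.0397
grasp_force: 51.4
```

>>> drive_tool:
  moves:
    - {"slide": [0,0,0],"dr": [0,0,0],"jaw": 0}
    - {"slide": [0,0,0],"dr": [0,0,0],"jaw": 0}
    - {"slide": [0,0,0],"dr": [0,0,0],"jaw": 0}
    - {"slide": [0,0,0],"dr": [0,0,0],"jaw": 0}
    - {"slide": [0,0,0],"dr": [0,0,0],"jaw": 0}
    - {"slide": [0,0,-0.5],"dr": [0,0,0],"jaw": 0}
    - {"slide": [0,0,-0.8],"dr": [0,0,0],"jaw": 0}
    - {"slide": [0,0,-0.8],"dr": [0,0,0],"jaw": 0}
    - {"slide": [0,0,-0.8],"dr": [0,0,0],"jaw": 0}
    - {"slide": [-1,0,0],"dr": [0,0,0],"jaw": 0}
    - {"slide": [0,0,0],"dr": [0,0,0],"jaw": 0}

```text
time: 13.25
position: [0.3381, 0.2056, 0.142]
ee_rot: [[0.993, -0.119, -0.0], [-0.119, -0.993, -0.001], [-0.0, 0.001, -1.0]]
ft_force: [1.0, 0.1, -0.0]
width: 0.0851
grasp_force: 0.0
```

```bash
python3 - <<'E'
from tg import *
from workcell import vision
go([.38+.055*xt[0],.2007+.055*xt[1],.13],Rw)
print("expected block px",proj("top",[.38+.055*xt[0],.2+.055*xt[1],.06]))
t=vision.capture("top")["frame"][:,:,::-1]
o=cv2.resize(t[190:290,200:330],None,fx=6,fy=6,interpolation=2)
cv2.imwrite("pics/laid.png",o)
E
```

```text
slide [2.431e+00 1.000e-03 2.990e-01] total units
dr [0.0003 0.0001 0.0007]
slide after turn [ 2.43  -0.004  0.299]
t 13.25 pos [0.3381 0.2056 0.142 ] F [ 1.   0.1 -0. ] w 0.0851 g 0.0 j [ 14.  -6. 122.  -0.  63. 111.]
expected block px [[270.44906068 247.75222792]]
```

View pics/laid.png

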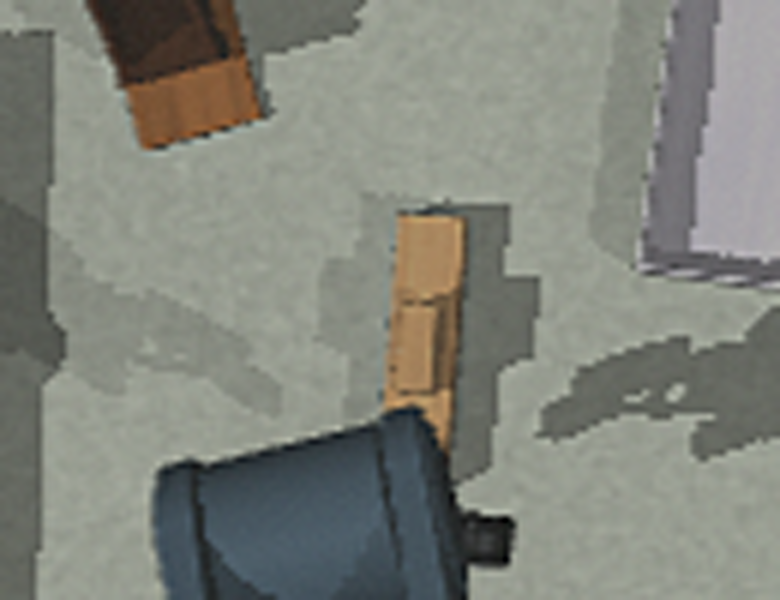

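The scraper lies flat, with the rib's top centred near full-frame pixel (269.3,247.2), which is within a few mm of expected. I'll take it by the rib.

>>> drive_tool:
  moves:
    - {"slide": [0.8,-0.02,0],"dr": [0,0,0],"jaw": 0}
    - {"slide": [0.8,-0.02,0],"dr": [0,0,0],"jaw": 0}
    - {"slide": [0.87,-0.02,0],"dr": [0,0,0],"jaw": 0}
    - {"slide": [0,0,0.5],"dr": [0,0,0],"jaw": 0}
    - {"slide": [0,0,0.5],"dr": [0,0,0],"jaw": 0}
    - {"slide": [0,0,0.5],"dr": [0,0,0],"jaw": 0}
    - {"slide": [0,0,0.4],"dr": [0,0,0],"jaw": 0}
    - {"slide": [0,0,0.25],"dr": [0,0,0],"jaw": 0}
    - {"slide": [0,0,0.1],"dr": [0,0,0],"jaw": 0}
    - {"slide": [0,0,0],"dr": [0,0,0],"jaw": 0}
    - {"slide": [0,0,0],"dr": [0,0,0],"jaw": 0}

```text
time: 14.68
position: [0.4392, 0.1961, 0.0529]
ee_rot: [[0.993, -0.12, 0.002], [-0.12, -0.993, -0.001], [0.002, 0.0, -1.0]]
ft_force: [0.3, 0.9, -0.7]
width: 0.0855
grasp_force: 0.0
```

>>> drive_tool:
  squeeze: 80
  moves:
    - {"slide": [0,0,0],"dr": [0,0,0],"jaw": 1}
    - {"slide": [0,0,0],"dr": [0,0,0],"jaw": 1}
    - {"slide": [0,0,0],"dr": [0,0,0],"jaw": 1}
    - {"slide": [0,0,0],"dr": [0,0,0],"jaw": 1}
    - {"slide": [0,0,0],"dr": [0,0,0],"jaw": 1}
    - {"slide": [0,0,0],"dr": [0,0,0],"jaw": 1}
    - {"slide": [0,0,0],"dr": [0,0,0],"jaw": 1}

```text
time: 15.55
position: [0.4388, 0.196, 0.0526]
ee_rot: [[0.993, -0.12, 0.001], [-0.12, -0.993, -0.001], [0.001, 0.001, -1.0]]
ft_force: [-1.8, -0.3, 5.6]
width: 0.0206
grasp_force: 78.0
```

>>> drive_tool:
  moves:
    - {"slide": [0,0,-0.4],"dr": [0,0,0],"jaw": 1}
    - {"slide": [0,0,-0.7],"dr": [0,0,0],"jaw": 1}
    - {"slide": [0,0,-0.7],"dr": [0,0,0],"jaw": 1}
    - {"slide": [0,0,-0.7],"dr": [0,0,0],"jaw": 1}
    - {"slide": [0,0,-0.5],"dr": [0,0,0],"jaw": 1}
    - {"slide": [0,0,0],"dr": [0,0,0],"jaw": 1}

```text
time: 16.3
position: [0.4396, 0.1963, 0.1742]
ee_rot: [[0.993, -0.12, 0.005], [-0.12, -0.993, -0.0], [0.005, -0.0, -1.0]]
ft_force: [-0.8, 1.1, -2.3]
width: 0.0208
grasp_force: 77.9
```

```bash
python3 - <<'E'
from tg import *
go(ap(Tt,[-.05,-.066,.055])[0],Rw)
E
```

```text
slide [ 3.22  11.111  2.991] total units
dr [-0.0001 -0.0015  0.0003]
slide after turn [ 3.244 11.107  2.981]
t 16.3 pos [0.4396 0.1963 0.1742] F [-0.8  1.1 -2.3] w 0.0208 g 77.9 j [ 10.   3. 110.  -0.  67. 107.]
```

>>> drive_tool:
  moves:
    - {"slide": [0.23,0.79,0],"dr": [0,0,0],"jaw": 1}
    - {"slide": [0.23,0.79,0],"dr": [0,0,0],"jaw": 1}
    - {"slide": [0.23,0.79,0],"dr": [0,0,0],"jaw": 1}
    - {"slide": [0.23,0.79,0],"dr": [0,0,0],"jaw": 1}
    - {"slide": [0.23,0.79,0],"dr": [0,0,0],"jaw": 1}
    - {"slide": [0.23,0.79,0],"dr": [0,0,0],"jaw": 1}
    - {"slide": [0.23,0.79,0],"dr": [0,0,0],"jaw": 1}
    - {"slide": [0.23,0.79,0],"dr": [0,0,0],"jaw": 1}
    - {"slide": [0.23,0.79,0],"dr": [0,0,0],"jaw": 1}
    - {"slide": [0.23,0.79,0],"dr": [0,0,0],"jaw": 1}
    - {"slide": [0.23,0.79,0],"dr": [0,0,0],"jaw": 1}
    - {"slide": [0.23,0.79,0],"dr": [0,0,0],"jaw": 1}
    - {"slide": [0.23,0.79,0],"dr": [0,0,0],"jaw": 1}
    - {"slide": [0.23,0.84,0],"dr": [0,0,0],"jaw": 1}
    - {"slide": [0,0,0],"dr": [0,0,0],"jaw": 1}
    - {"slide": [0,0,0.4],"dr": [0,0,0],"jaw": 1}
    - {"slide": [0,0,0.4],"dr": [0,0,0],"jaw": 1}
    - {"slide": [0,0,0.4],"dr": [0,0,0],"jaw": 1}
    - {"slide": [0,0,0.3],"dr": [0,0,0],"jaw": 1}
    - {"slide": [0,0,0.2],"dr": [0,0,0],"jaw": 1}

```text
time: 18.8
position: [0.513, -0.2601, 0.1036]
ee_rot: [[0.993, -0.119, -0.0], [-0.119, -0.993, -0.0], [-0.0, 0.0, -1.0]]
ft_force: [-0.7, 0.5, -1.9]
width: 0.0207
grasp_force: 78.3
```

```bash
python3 - <<'E'
from tg import *
go(ap(Tt,[-.05,-.066,.0926])[0],Rw)
from workcell import vision
t=vision.capture("scene")["frame"][:,:,::-1]
cv2.imwrite("pics/bed.png",cv2.resize(t[170:350,170:370],None,fx=3,fy=3,interpolation=2))
E
```

```text
slide [ 0.045 -0.     0.276] total units
dr [0.0001 0.     0.0004]
slide after turn [ 0.045 -0.     0.276]
t 18.8 pos [ 0.513  -0.2601  0.1036] F [-0.7  0.5 -1.9] w 0.0207 g 78.3 j [-39.  20.  98.  -0.  61.  58.]
```

View pics/bed.png

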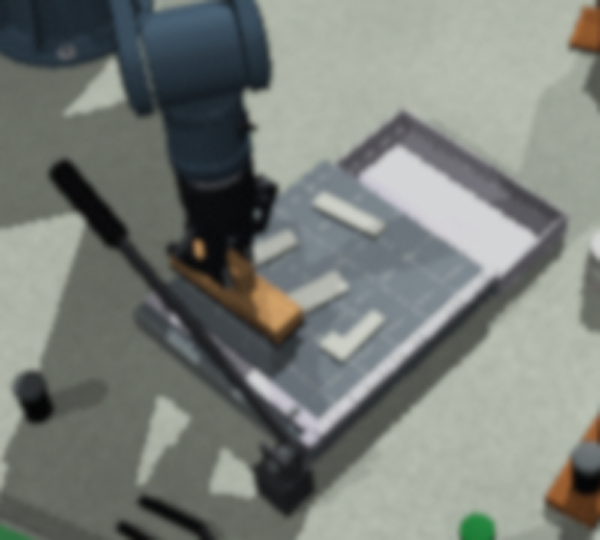

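The block hovers over the bed at about (240,290) in the crop, behind a and b, with d near the tray and the L (c) just past its end. I'll set it down gently.

>>> drive_tool:
  moves:
    - {"slide": [0.04,0,0.1],"dr": [0,0,0],"jaw": 1}
    - {"slide": [0,0,0.08],"dr": [0,0,0],"jaw": 1}
    - {"slide": [0,0,0.06],"dr": [0,0,0],"jaw": 1}
    - {"slide": [0,0,0],"dr": [0,0,0],"jaw": 1}

```text
time: 19.35
position: [0.5148, -0.2608, 0.0951]
ee_rot: [[0.993, -0.12, 0.001], [-0.12, -0.993, -0.001], [0.001, 0.001, -1.0]]
ft_force: [0.3, 0.4, -1.3]
width: 0.0208
grasp_force: 78.3
```

>>> drive_tool:
  moves:
    - {"slide": [0,0,0.03],"dr": [0,0,0],"jaw": 1}
    - {"slide": [0,0,0.03],"dr": [0,0,0],"jaw": 1}
    - {"slide": [0,0,0],"dr": [0,0,0],"jaw": 1}

```text
time: 19.73
position: [0.5149, -0.2608, 0.0928]
ee_rot: [[0.993, -0.12, 0.001], [-0.12, -0.993, -0.001], [0.001, 0.001, -1.0]]
ft_force: [0.1, -0.3, -2.2]
width: 0.0207
grasp_force: 78.3
```

>>> drive_tool:
  moves:
    - {"slide": [0,0,0.025],"dr": [0,0,0],"jaw": 1}
    - {"slide": [0,-0.1,0],"dr": [0,0,0],"jaw": 1}
    - {"slide": [0,-0.2,0],"dr": [0,0,0],"jaw": 1}
    - {"slide": [0,-0.3,0],"dr": [0,0,0],"jaw": 1}
    - {"slide": [0,-0.3,0],"dr": [0,0,0],"jaw": 1}
    - {"slide": [0,-0.3,0],"dr": [0,0,0],"jaw": 1}
    - {"slide": [0,-0.3,0],"dr": [0,0,0],"jaw": 1}
    - {"slide": [0,-0.3,0],"dr": [0,0,0],"jaw": 1}

```text
time: 20.72
position: [0.5242, -0.189, 0.0926]
ee_rot: [[0.993, -0.119, 0.002], [-0.119, -0.993, -0.003], [0.002, 0.002, -1.0]]
ft_force: [-0.7, -4.2, 5.7]
width: 0.0208
grasp_force: 79.3
```

>>> drive_tool:
  moves:
    - {"slide": [0,-0.3,0],"dr": [0,0,0],"jaw": 1}
    - {"slide": [0,-0.3,0],"dr": [0,0,0],"jaw": 1}
    - {"slide": [0,-0.3,0],"dr": [0,0,0],"jaw": 1}
    - {"slide": [0,-0.3,0],"dr": [0,0,0],"jaw": 1}
    - {"slide": [0,-0.3,0],"dr": [0,0,0],"jaw": 1}
    - {"slide": [0,-0.3,0],"dr": [0,0,0],"jaw": 1}
    - {"slide": [0,-0.3,0],"dr": [0,0,0],"jaw": 1}
    - {"slide": [0,-0.3,0],"dr": [0,0,0],"jaw": 1}
    - {"slide": [0,-0.3,0],"dr": [0,0,0],"jaw": 1}
    - {"slide": [0,-0.3,0],"dr": [0,0,0],"jaw": 1}
    - {"slide": [0,-0.3,0],"dr": [0,0,0],"jaw": 1}
    - {"slide": [0,0,0],"dr": [0,0,0],"jaw": 1}

```text
time: 22.22
position: [0.5399, -0.0567, 0.0926]
ee_rot: [[0.993, -0.118, 0.002], [-0.118, -0.993, -0.001], [0.002, 0.0, -1.0]]
ft_force: [-0.7, 0.5, 8.6]
width: 0.0209
grasp_force: 79.6
```

```bash
python3 - <<'E'
from tg import *
go(ap(Tt,[.034,-.075,.15])[0],Rw)
print(ap(np.linalg.inv(Tt),__import__("workcell").readout.get_obs()["position"]).round(4))
from workcell import vision
t=vision.capture("scene")["frame"][:,:,::-1]
cv2.imwrite("pics/s1.png",cv2.resize(t[170:350,190:370],None,fx=3,fy=3,interpolation=2))
E
```

```text
slide [ 2.082  5.36  -1.429] total units
dr [ 0.0001 -0.0007  0.0007]
slide after turn [ 2.091  5.355 -1.435]
t 22.23 pos [ 0.5399 -0.0567  0.0926] F [-0.7  0.5  8.6] w 0.0209 g 79.6 j [-19.  18. 103.   0.  59.  78.]
[[-0.0496  0.1392  0.0926]]
```

View pics/s1.png

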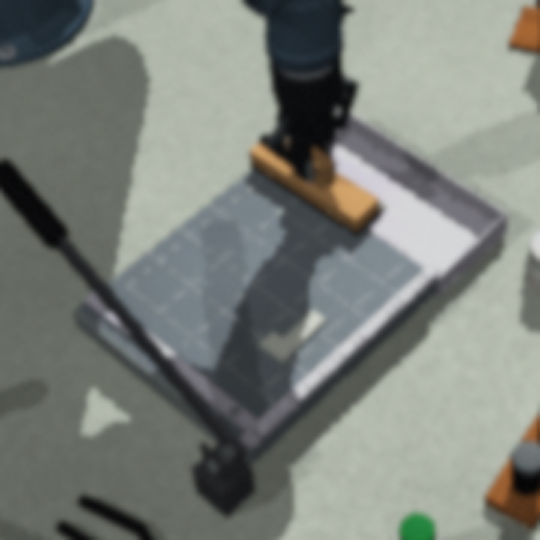

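Stroke 1 took a, b and d off the bed. Only the L (c) remains, at about (295,335) in the crop. Stroke 2 goes at x ≈ +20 mm.

>>> drive_tool:
  moves:
    - {"slide": [0,0,-0.4],"dr": [0,0,0],"jaw": 1}
    - {"slide": [0,0,-0.5],"dr": [0,0,0],"jaw": 1}
    - {"slide": [0,0,-0.5],"dr": [0,0,0],"jaw": 1}
    - {"slide": [0.22,0.67,0],"dr": [0,0,0],"jaw": 1}
    - {"slide": [0.22,0.67,0],"dr": [0,0,0],"jaw": 1}
    - {"slide": [0.22,0.67,0],"dr": [0,0,0],"jaw": 1}
    - {"slide": [0.22,0.67,0],"dr": [0,0,0],"jaw": 1}
    - {"slide": [0.22,0.67,0],"dr": [0,0,0],"jaw": 1}
    - {"slide": [0.22,0.67,0],"dr": [0,0,0],"jaw": 1}
    - {"slide": [0.22,0.67,0],"dr": [0,0,0],"jaw": 1}
    - {"slide": [0.22,0.67,0],"dr": [0,0,0],"jaw": 1}
    - {"slide": [0,0,0],"dr": [0,0,0],"jaw": 1}
    - {"slide": [0,0,0.4],"dr": [0,0,0],"jaw": 1}
    - {"slide": [0,0,0.4],"dr": [0,0,0],"jaw": 1}
    - {"slide": [0,0,0.3],"dr": [0,0,0],"jaw": 1}
    - {"slide": [0,0,0.2],"dr": [0,0,0],"jaw": 1}
    - {"slide": [0,0,0.06],"dr": [0,0,0],"jaw": 1}
    - {"slide": [0,0,0],"dr": [0,0,0],"jaw": 1}

```text
time: 24.52
position: [0.5838, -0.2796, 0.0937]
ee_rot: [[0.993, -0.12, 0.001], [-0.12, -0.993, -0.001], [0.001, 0.001, -1.0]]
ft_force: [-0.0, 0.0, -0.7]
width: 0.0209
grasp_force: 78.3
```

```bash
python3 - <<'E'
from tg import *
go(ap(Tt,[.02,-.075,.0926])[0],Rw)
E
```

```text
slide [-0.019 -0.046  0.027] total units
dr [ 0.0003 -0.0004  0.0003]
slide after turn [-0.019 -0.046  0.027]
t 24.52 pos [ 0.5838 -0.2796  0.0937] F [-0.   0.  -0.7] w 0.0209 g 78.3 j [-36.  29.  87.  -0.  64.  61.]
```

>>> drive_tool:
  moves:
    - {"slide": [0,0,0.05],"dr": [0,0,0],"jaw": 1}
    - {"slide": [0,-0.15,0],"dr": [0,0,0],"jaw": 1}
    - {"slide": [0,-0.3,0],"dr": [0,0,0],"jaw": 1}
    - {"slide": [0,-0.3,0],"dr": [0,0,0],"jaw": 1}
    - {"slide": [0,-0.3,0],"dr": [0,0,0],"jaw": 1}
    - {"slide": [0,-0.3,0],"dr": [0,0,0],"jaw": 1}
    - {"slide": [0,-0.3,0],"dr": [0,0,0],"jaw": 1}
    - {"slide": [0,-0.3,0],"dr": [0,0,0],"jaw": 1}
    - {"slide": [0,-0.3,0],"dr": [0,0,0],"jaw": 1}
    - {"slide": [0,-0.3,0],"dr": [0,0,0],"jaw": 1}
    - {"slide": [0,-0.3,0],"dr": [0,0,0],"jaw": 1}
    - {"slide": [0,-0.3,0],"dr": [0,0,0],"jaw": 1}
    - {"slide": [0,-0.3,0],"dr": [0,0,0],"jaw": 1}
    - {"slide": [0,-0.3,0],"dr": [0,0,0],"jaw": 1}
    - {"slide": [0,-0.3,0],"dr": [0,0,0],"jaw": 1}
    - {"slide": [0,-0.3,0],"dr": [0,0,0],"jaw": 1}
    - {"slide": [0,-0.3,0],"dr": [0,0,0],"jaw": 1}
    - {"slide": [0,-0.3,0],"dr": [0,0,0],"jaw": 1}
    - {"slide": [0,-0.3,0],"dr": [0,0,0],"jaw": 1}
    - {"slide": [0,0,0],"dr": [0,0,0],"jaw": 1}

```text
time: 27.02
position: [0.6095, -0.0694, 0.0926]
ee_rot: [[0.993, -0.118, 0.003], [-0.118, -0.993, -0.001], [0.003, 0.0, -1.0]]
ft_force: [-0.4, 0.3, 8.4]
width: 0.0204
grasp_force: 79.6
```

>>> drive_tool:
  moves:
    - {"slide": [0,0,-0.5],"dr": [0,0,0],"jaw": 1}
    - {"slide": [0,0,-0.8],"dr": [0,0,0],"jaw": 1}
    - {"slide": [0,0,-0.8],"dr": [0,0,0],"jaw": 1}
    - {"slide": [-0.8,0,-0.3],"dr": [0,0,0],"jaw": 1}
    - {"slide": [-0.8,0,0],"dr": [0,0,0],"jaw": 1}
    - {"slide": [-0.8,0,0],"dr": [0,0,0],"jaw": 1}
    - {"slide": [-0.8,0,0],"dr": [0,0,0],"jaw": 1}
    - {"slide": [-0.8,0,0],"dr": [0,0,0],"jaw": 1}
    - {"slide": [0,0,0],"dr": [0,0,0],"jaw": 1}

```text
time: 28.15
position: [0.4475, -0.0505, 0.187]
ee_rot: [[0.993, -0.12, -0.001], [-0.12, -0.993, 0.0], [-0.001, -0.0, -1.0]]
ft_force: [0.5, 0.6, -2.7]
width: 0.0209
grasp_force: 78.2
```

```bash
python3 - <<'E'
from tg import *
go([.44,.19,.0526],Rw)
from workcell import vision
t=vision.capture("scene")["frame"][:,:,::-1]
cv2.imwrite("pics/s2.png",cv2.resize(t[170:350,190:370],None,fx=3,fy=3,interpolation=2))
E
```

```text
slide [-0.904 -5.946  3.362] total units
dr [-0.0001  0.0003  0.0003]
slide after turn [-0.913 -5.946  3.359]
t 28.15 pos [ 0.4475 -0.0505  0.187 ] F [ 0.5  0.6 -2.7] w 0.0209 g 78.2 j [-22.  -2. 113.  -0.  69.  75.]
```

View pics/s2.png

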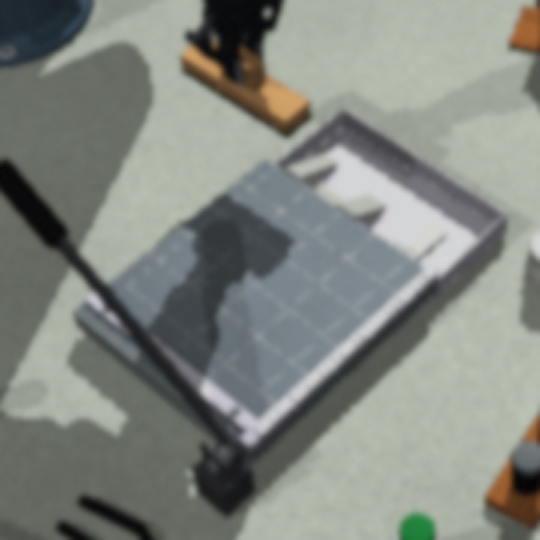

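The bed is clear and the offcuts lie in the tray at about (320,170), (365,205) and (430,245). One, presumably d, is hidden at the near wall, so I'll check it by code from the top view. Now I lay the scraper back on the bench.

>>> drive_tool:
  moves:
    - {"slide": [-0.1,-0.75,0],"dr": [0,0,0],"jaw": 1}
    - {"slide": [-0.1,-0.75,0],"dr": [0,0,0],"jaw": 1}
    - {"slide": [-0.1,-0.75,0],"dr": [0,0,0],"jaw": 1}
    - {"slide": [-0.1,-0.75,0],"dr": [0,0,0],"jaw": 1}
    - {"slide": [-0.1,-0.75,0],"dr": [0,0,0],"jaw": 1}
    - {"slide": [-0.1,-0.75,0],"dr": [0,0,0],"jaw": 1}
    - {"slide": [-0.1,-0.75,0],"dr": [0,0,0],"jaw": 1}
    - {"slide": [-0.1,-0.7,0],"dr": [0,0,0],"jaw": 1}
    - {"slide": [0,0,0],"dr": [0,0,0],"jaw": 1}
    - {"slide": [0,0,0.6],"dr": [0,0,0],"jaw": 1}
    - {"slide": [0,0,0.6],"dr": [0,0,0],"jaw": 1}
    - {"slide": [0,0,0.6],"dr": [0,0,0],"jaw": 1}
    - {"slide": [0,0,0.6],"dr": [0,0,0],"jaw": 1}
    - {"slide": [0,0,0.4],"dr": [0,0,0],"jaw": 1}
    - {"slide": [0,0,0.2],"dr": [0,0,0],"jaw": 1}
    - {"slide": [0,0,0.1],"dr": [0,0,0],"jaw": 1}
    - {"slide": [0,0,0.1],"dr": [0,0,0],"jaw": 1}
    - {"slide": [0,0,0.05],"dr": [0,0,0],"jaw": 1}
    - {"slide": [0,0,0],"dr": [0,0,0],"jaw": 1}

```text
time: 30.58
position: [0.4467, 0.1882, 0.0571]
ee_rot: [[0.993, -0.12, 0.001], [-0.12, -0.993, -0.001], [0.001, 0.001, -1.0]]
ft_force: [-0.5, -0.5, -2.7]
width: 0.0209
grasp_force: 78.4
```

>>> drive_tool:
  moves:
    - {"slide": [0,0,0.06],"dr": [0,0,0],"jaw": 1}
    - {"slide": [0,0,0.05],"dr": [0,0,0],"jaw": 1}
    - {"slide": [0,0,0.03],"dr": [0,0,0],"jaw": 1}
    - {"slide": [0,0,0],"dr": [0,0,0],"jaw": 1}

```text
time: 31.08
position: [0.4467, 0.1884, 0.0525]
ee_rot: [[0.993, -0.119, 0.001], [-0.119, -0.993, -0.001], [0.001, 0.001, -1.0]]
ft_force: [-5.9, -0.4, 13.0]
width: 0.0207
grasp_force: 80.3
```

>>> drive_tool:
  moves:
    - {"slide": [0,0,-0.02],"dr": [0,0,0],"jaw": 0}
    - {"slide": [0,0,0],"dr": [0,0,0],"jaw": 0}
    - {"slide": [0,0,0],"dr": [0,0,0],"jaw": 0}
    - {"slide": [0,0,0],"dr": [0,0,0],"jaw": 0}
    - {"slide": [0,0,0],"dr": [0,0,0],"jaw": 0}
    - {"slide": [0,0,-0.4],"dr": [0,0,0],"jaw": 0}
    - {"slide": [0,0,-0.8],"dr": [0,0,0],"jaw": 0}
    - {"slide": [0,0,-0.9],"dr": [0,0,0],"jaw": 0}
    - {"slide": [0,0,-0.9],"dr": [0,0,0],"jaw": 0}
    - {"slide": [0,0,-0.9],"dr": [0,0,0],"jaw": 1}
    - {"slide": [0,0,-0.9],"dr": [0,0,0],"jaw": 1}
    - {"slide": [0,0,-0.9],"dr": [0,0,0],"jaw": 1}
    - {"slide": [0,0,0],"dr": [0,0,0],"jaw": 1}

```text
time: 32.7
position: [0.4481, 0.1887, 0.2846]
ee_rot: [[0.993, -0.12, 0.008], [-0.12, -0.993, 0.0], [0.008, -0.001, -1.0]]
ft_force: [0.3, 0.2, 0.6]
width: 0.0124
grasp_force: 0.0
```

```bash
python3 - <<'E'
from tg import *
go(ap(Tt,[-.135,-.154,.29])[0],Rw)
from workcell import vision
c=vision.capture("top");f=c["frame"]
# rectified tray map, 1 cell = 4 mm, y from 260 (left) to 130 (right), x from 125 (top) down
g=cv2.cvtColor(f,cv2.COLOR_RGB2GRAY)
np.savez("top1.npz",g=g)
xs=np.arange(.126,-.13,-.006);ys=np.arange(.264,.128,-.004)
P=np.array([[proj("top",ap(Tt,[x,y,.01]))[0] for y in ys] for x in xs]).astype(np.float32)
m=cv2.remap(g,P[...,0],P[...,1],1);print(m.min(),m.max())
for r in m: print("".join("%4d"%v for v in r))
E
```

```text
slide [ 0.872 13.144 -0.144] total units
dr [-0.0004 -0.0027  0.0004]
slide after turn [ 0.886 13.143 -0.134]
t 32.7 pos [0.4481 0.1887 0.2846] F [0.3 0.2 0.6] w 0.0124 g 0.0 j [  9.  -3. 102.  -0.  80. 106.]
60 183
 122 135  90  62  81  76  72  85  82  84  90  98  88  95  86  80  77  88  90  83  90  92  85  76  83  85  82  74  76  76 111 100 134 167
 148 134 111 114 120 122 120 117 123 162 171 176 178 178 179 180 168 172 177 182 181 181 173 155 153 155 162 163 167 155 145 140 106  96
 145 140 109 113 116 117 116 112 167 173 170 170 169 170 171 173 172 170 171 173 174 173 174 166 154 153 153 156 157 156 130 125 104 107
 139 160 115 112 118 118 116 112 153 170 169 170 169 171 171 171 172 171 172 173 171 171 172 157 153 153 154 156 157 159 131  89 113 112
 138 163 122 114 119 118 117 114 145 169 169 169 170 169 171 172 171 170 171 171 172 171 174 158 153 152 153 155 155 157 148  87  99 109
 137 136 121 118 119 119 116 115 134 168 170 171 169 169 170 173 173 171 171 171 171 172 174 163 151 153 153 155 157 156 160 103  99 110
 140 116 102 115 117 118 117 116 122 166 170 171 171 170 171 1
[... 4306 characters left out ...]
118  87 117 111
 141 110 109 119 118 118 116 113 140 173 176 176 175 160 165 172 175 165 170 180 163 144 170 170 156 157 166 154 143 153 137  78 105 111
 152 138  98  96 108 108 105 100  95  91  92 100 101 117 102  96  96 102  98 122 114 101  99  94  95  96  96 107 111  98 147 105 118 122
 142 143 102  96  99  99  89  95  94  94  97 100  97  96  95  98  97  98 102  99  94  98  99  97 100 102 101 100 100  90 123 114 106 111
 122 161 135  99  94 115 150 156 151 134 105  94 115 156 170 158 127 108  96 120 158 167 159 134 109  99 136 161 158 143 112 102 111 110
 157 152 155 161 159 151 147 151 158 160 163 161 158 153 157 160 164 165 162 151 149 156 162 161 159 161 154 146 152 162 158 123  98  95
```

All four offcuts show inside the tray's outline: the L at x ≈ 65 mm, b at -10, d lengthwise and a at -90. The bed is clear. Next is the handle.

>>> drive_tool:
  moves:
    - {"slide": [0,0,-0.6],"dr": [0,0,0],"jaw": 1}
    - {"slide": [0.055,0.82,0],"dr": [0,0,0],"jaw": 1}
    - {"slide": [0.055,0.82,0],"dr": [0,0,0],"jaw": 1}
    - {"slide": [0.055,0.82,0],"dr": [0,0,0],"jaw": 1}
    - {"slide": [0.055,0.82,0],"dr": [0,0,0],"jaw": 1}
    - {"slide": [0.055,0.82,0],"dr": [0,0,0],"jaw": 1}
    - {"slide": [0.055,0.82,0],"dr": [0,0,0],"jaw": 1}
    - {"slide": [0.055,0.82,0],"dr": [0,0,0],"jaw": 1}
    - {"slide": [0.055,0.82,0],"dr": [0,0,0],"jaw": 1}
    - {"slide": [0.055,0.82,0],"dr": [0,0,0],"jaw": 1}
    - {"slide": [0.055,0.82,0],"dr": [0,0,0],"jaw": 1}
    - {"slide": [0.055,0.82,0],"dr": [0,0,0],"jaw": 1}
    - {"slide": [0.055,0.82,0],"dr": [0,0,0],"jaw": 1}
    - {"slide": [0.055,0.82,0],"dr": [0,0,0],"jaw": 1}
    - {"slide": [0.055,0.82,0],"dr": [0,0,0],"jaw": 1}
    - {"slide": [0.055,0.82,0],"dr": [0,0,0],"jaw": 1}
    - {"slide": [0.055,0.82,0],"dr": [0,0,0],"jaw": 1}
    - {"slide": [0,0,0],"dr": [0,0,0],"jaw": 1}

```text
time: 35.0
position: [0.4175, -0.338, 0.3031]
ee_rot: [[0.992, -0.122, -0.001], [-0.122, -0.992, 0.001], [-0.001, -0.001, -1.0]]
ft_force: [-0.0, 0.3, 0.6]
width: -0.0001
grasp_force: 0.0
```

```bash
python3 - <<'E'
from tg import *
go(ap(Tt,[-.135,-.154,.25])[0],Rw)
a=np.radians(np.array([30,20,10,0]))
print(np.c_[.125-.305*np.cos(a)+.014*np.sin(a),.06+.305*np.sin(a)+.014*np.cos(a)+.019].round(3).tolist())
E
```

```text
slide [ 0.056 -0.021  1.327] total units
dr [-0.0003  0.0004 -0.0005]
slide after turn [ 0.055 -0.022  1.327]
t 35.0 pos [ 0.4175 -0.338   0.3031] F [-0.   0.3  0.6] w -0.0001 g 0.0 j [-52.   3.  94.  -0.  83.  45.]
[[-0.132, 0.244], [-0.157, 0.196], [-0.173, 0.146], [-0.18, 0.093]]
```

>>> drive_tool:
  moves:
    - {"slide": [0.06,-0.02,0.5],"dr": [0,0,0],"jaw": 1}
    - {"slide": [0,0,0.5],"dr": [0,0,0],"jaw": 1}
    - {"slide": [0,0,0.4],"dr": [0,0,0],"jaw": 1}
    - {"slide": [-0.15,0,0.3],"dr": [0,0,0],"jaw": 1}
    - {"slide": [-0.15,0,0.3],"dr": [0,0,0],"jaw": 1}
    - {"slide": [-0.15,0,0.3],"dr": [0,0,0],"jaw": 1}
    - {"slide": [-0.15,0,0.3],"dr": [0,0,0],"jaw": 1}
    - {"slide": [-0.1,0,0.31],"dr": [0,0,0],"jaw": 1}
    - {"slide": [-0.1,0,0.31],"dr": [0,0,0],"jaw": 1}
    - {"slide": [-0.1,0,0.31],"dr": [0,0,0],"jaw": 1}
    - {"slide": [-0.1,0,0.31],"dr": [0,0,0],"jaw": 1}
    - {"slide": [-0.05,0,0.3],"dr": [0,0,0],"jaw": 1}
    - {"slide": [-0.05,0,0.3],"dr": [0,0,0],"jaw": 1}
    - {"slide": [-0.05,0,0.3],"dr": [0,0,0],"jaw": 1}
    - {"slide": [-0.03,0,0.2],"dr": [0,0,0],"jaw": 1}
    - {"slide": [0,0,0],"dr": [0,0,0],"jaw": 1}

```text
time: 37.0
position: [0.3744, -0.3309, 0.1065]
ee_rot: [[0.993, -0.12, 0.001], [-0.12, -0.993, -0.001], [0.001, 0.001, -1.0]]
ft_force: [1.1, 0.6, 6.5]
width: 0.0
grasp_force: 2.9
```

>>> drive_tool:
  moves:
    - {"slide": [0,0,0.15],"dr": [0,0,0],"jaw": 1}
    - {"slide": [0,0,0.1],"dr": [0,0,0],"jaw": 1}
    - {"slide": [0,0,0.06],"dr": [0,0,0],"jaw": 1}
    - {"slide": [0,0,0],"dr": [0,0,0],"jaw": 1}

```text
time: 37.5
position: [0.3737, -0.3309, 0.0945]
ee_rot: [[0.993, -0.119, -0.001], [-0.119, -0.993, -0.001], [-0.001, 0.001, -1.0]]
ft_force: [-2.5, 1.5, 6.3]
width: -0.0003
grasp_force: 3.1
```

>>> drive_tool:
  moves:
    - {"slide": [0,0,0.05],"dr": [0,0,0],"jaw": 1}
    - {"slide": [0,0,0.05],"dr": [0,0,0],"jaw": 1}
    - {"slide": [0,0,0],"dr": [0,0,0],"jaw": 1}

```text
time: 37.88
position: [0.3737, -0.3309, 0.0918]
ee_rot: [[0.993, -0.119, -0.001], [-0.119, -0.993, -0.001], [-0.001, 0.001, -1.0]]
ft_force: [-5.5, 4.8, 19.2]
width: -0.0001
grasp_force: 9.6
```

At the stop: the force jumped from 6 to 19 N at z = 92 mm. Now I back off along the same arc.

>>> drive_tool:
  moves:
    - {"slide": [0,0,0],"dr": [0,0,0],"jaw": 1}
    - {"slide": [0.03,0,-0.3],"dr": [0,0,0],"jaw": 1}
    - {"slide": [0.05,0,-0.4],"dr": [0,0,0],"jaw": 1}
    - {"slide": [0.05,0,-0.4],"dr": [0,0,0],"jaw": 1}
    - {"slide": [0.1,0,-0.4],"dr": [0,0,0],"jaw": 1}
    - {"slide": [0.1,0,-0.4],"dr": [0,0,0],"jaw": 1}
    - {"slide": [0.1,0,-0.4],"dr": [0,0,0],"jaw": 1}
    - {"slide": [0.15,0,-0.4],"dr": [0,0,0],"jaw": 1}
    - {"slide": [0.15,0,-0.4],"dr": [0,0,0],"jaw": 1}
    - {"slide": [0.15,0,-0.4],"dr": [0,0,0],"jaw": 1}
    - {"slide": [0.15,0,-0.5],"dr": [0,0,0],"jaw": 1}
    - {"slide": [0.1,0,-0.8],"dr": [0,0,0],"jaw": 1}
    - {"slide": [0,0,-0.8],"dr": [0,0,0],"jaw": 1}
    - {"slide": [-0.8,0,-0.4],"dr": [0,0,0],"jaw": 1}
    - {"slide": [-0.8,0,0],"dr": [0,0,0],"jaw": 1}
    - {"slide": [-0.8,0,0],"dr": [0,0,0],"jaw": 1}
    - {"slide": [0,0,0],"dr": [0,0,0],"jaw": 1}
    - {"slide": [0,0,0],"dr": [0,0,0],"jaw": 1}
    - {"slide": [0,0,0],"dr": [0,0,0],"jaw": 1}
    - {"slide": [0,0,0],"dr": [0,0,0],"jaw": 1}

```text
time: 40.38
position: [0.3241, -0.3245, 0.3303]
ee_rot: [[0.993, -0.119, 0.0], [-0.119, -0.993, -0.0], [0.0, 0.0, -1.0]]
ft_force: [-0.1, -0.3, -0.5]
width: -0.0001
grasp_force: 0.0
```

```bash
python3 - <<'E'
from tg import *
from workcell import vision
go()
f=vision.capture("scene")["frame"].astype(int);o=C["scene"]["frame"].astype(int)
# arm/handle region and bystanders: change vs start picture
for n,(x,y) in dict(handle=(199,237),pl_b=(236,350),can_b=(181,301),pl_a=(392,152),can_a=(388,205),cup=(353,125),jar=(373,256)).items():
    d=abs(f-o)[y-9:y+10,x-9:x+10].mean();print(n,round(d,1))
hp=lambda im:np.argwhere(im[215:255,180:220].sum(2)<90).mean(0).round(1)
print("dark handle centroid",hp(o),hp(f))
E
```

```text
t 40.38 pos [ 0.3241 -0.3245  0.3303] F [-0.1 -0.3 -0.5] w -0.0001 g 0.0 j [-60.  -9. 102.   0.  87.  37.]
handle 1.3
pl_b 1.3
can_b 4.1
pl_a 3.2
can_a 8.8
cup 4.9
jar 2.3
dark handle centroid [22.5 19.1] [22.5 19.1]
```

The handle is back at its starting pixel position and the bystanders are where they were, so I'm handing in.

```bash
python3 -c "
from workcell import close_job
print(close_job())"
```

```text
the job is handed in; nothing more can be done
None
```

I handed the job in at about 40 s of the 72 s allowed, with no verdict returned: all four offcuts are in the tray, the scraper was laid flat on the bench and released, and the blade arm was pressed to its stop and is back up at rest.

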